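Find the pot lid that rocks and press it home

TASK

One of the four identical grey lids on the pots in the plywood stand is not pressed on properly. With shut fingertips press lightly near the edge of the lids until you find the one that rocks, then press that one straight down until it is fully home and level. Press the seated lids only lightly, do not pull the loose lid up, and leave everything else on the table where it is.

Things in the scene. Friction and masses are not known exactly. Their poses are not given: they have to be found in the camera images.
- stand: plywood stand, 186x186x36 mm, fixed; origin at the centre of its underside, on the table; x, y along its sides, z up. In its four wells stand identical steel pots (63 mm across) with identical grey plastic push-on lids. The wells differ in depth: lid tops stand 58 to 70 mm above the table, so height does not tell which is seated
- well_1 (a point): centre of one well of the stand, level with the stand's top face (36 mm above the table), at x -44 mm, y +44 mm in the stand's frame; the middle of that pot's lid (flat disc, 68 mm across, with a fine ring groove near its edge) lies straight above it
- well_2 (a point): centre of one well of the stand, level with the stand's top face (36 mm above the table), at x -44 mm, y -44 mm in the stand's frame; the middle of that pot's lid (flat disc, 68 mm across, with a fine ring groove near its edge) lies straight above it
- well_3 (a point): centre of one well of the stand, level with the stand's top face (36 mm above the table), at x +44 mm, y +44 mm in the stand's frame; the middle of that pot's lid (flat disc, 68 mm across, with a fine ring groove near its edge) lies straight above it
- well_4 (a point): centre of one well of the stand, level with the stand's top face (36 mm above the table), at x +44 mm, y -44 mm in the stand's frame; the middle of that pot's lid (flat disc, 68 mm across, with a fine ring groove near its edge) lies straight above it
- lid_lift (a joint): how far the one unseated lid stands above home, in m: 0 when fully home, about 0.004 to 0.006 at the start. Which of the four wells holds this lid changes from start to start and is not told. It grips the pot's neck: about 12 N downward moves it, it stays where it is left, and once home it stops firmly
- lid_rock_x (a joint): tilt of the unseated lid about the stand's x axis, in rad: 0 when level. While the lid is up, about 1 N near its edge (say 24 mm out from the middle) tips it to its limit of 0.14 either way; it swings back level when let go. A press on its middle does not tip it. Once home it no longer tips (under 0.03)
- lid_rock_y (a joint): tilt of the unseated lid about the stand's y axis, in rad: 0 when level. While the lid is up, about 1 N near its edge (say 24 mm out from the middle) tips it to its limit of 0.14 either way; it swings back level when let go. A press on its middle does not tip it. Once home it no longer tips (under 0.03)
- dish_a (a joint): how far one of the three seated lids is pressed in, in m: 0 at rest. It gives straight down without tipping, 3 N for each mm, and springs back; 0.005 (15 N) is as far as it may go. Which well it is in is not told
- dish_b (a joint): how far one of the three seated lids is pressed in, in m: 0 at rest. It gives straight down without tipping, 3 N for each mm, and springs back; 0.005 (15 N) is as far as it may go. Which well it is in is not told
- dish_c (a joint): how far one of the three seated lids is pressed in, in m: 0 at rest. It gives straight down without tipping, 3 N for each mm, and springs back; 0.005 (15 N) is as far as it may go. Which well it is in is not told
- wax_tin: flat round wax tin, 73 mm across and 26 high, standing close to the far side of the stand; a bystander; origin at the centre of its underside
- screw_pot: open round pot of screws, 65 mm across and 75 high, standing at the far left; a bystander; origin at the centre of its underside
- sanding_block: cork sanding block, 63x113x34 mm, lying at the near right; a bystander; origin at the centre of its underside
- offcut_6: small wooden offcut, 30x60x30 mm, lying close to the near side of the stand; a bystander; origin at the centre of its underside
- masking_roll: roll of masking tape lying flat, 96 mm across and 24 high, beyond the stand at the right; a bystander; origin at the centre of its underside
- pencil_flat: flat carpenter's pencil, 168x12x10 mm, lying at the far right; a bystander; origin at the centre of its underside
There are look-alikes about, which are no part of the job. Leave any black or orange look-alike of the part that bears dish_c alone.

How it is judged (in metres and radians):
On the way, in this order (a step that is already met when the one before it is completed fails the run):
1. a press near its edge rocks the unseated lid, which is still up ((value of joint any of lid_rock_x, lid_rock_y above 0.06 rad or value of joint any of lid_rock_x, lid_rock_y below -0.06 rad) and value of joint lid_lift above 0.0025 m and contact force between the fingers and anything else above 0.1 N), for 0.1 s.
2. the lid that rocked is pressed fully home (value of joint lid_lift below 0.0012 m), for 0.2 s.
At the end, for the whole second after the job is handed in: the lid that rocked is within 1.2 mm of home and level within 0.04 rad, the other lids are sprung back (within 1 mm), and every bystander is within 20 mm of where it stood (value of joint lid_lift below 0.0012 m and value of joint lid_rock_x between -0.04 and 0.04 rad and value of joint lid_rock_y between -0.04 and 0.04 rad and value of joint each of dish_a, dish_b, dish_c below 0.001 m and distance of each of wax_tin, screw_pot, sanding_block, offcut_6, masking_roll, pencil_flat from where it was at the start of the episode below 0.02 m); the robot touches nothing.
It fails at once if a seated lid is pressed in by more than 5 mm (15 N) (value of joint any of dish_a, dish_b, dish_c above 0.005 m).
It fails at once if the loose lid is pulled up off its pot (more than 8 mm above home) (value of joint lid_lift above 0.008 m).
It fails at once if a bystander is lifted or moved by more than 20 mm (distance of any of wax_tin, screw_pot, sanding_block, offcut_6, masking_roll, pencil_flat from where it was at the start of the episode above 0.02 m).
It also fails if it takes over 54 s, if anything falls off the work surface, if the arm or the gripper's body presses on something with over 40 N, if the wrist force passes 120 N, or if a joint passes its speed limit or range.

ROBOT

A 7-joint arm with a two-finger parallel gripper is mounted at the origin on a cart in front of the work surface, level with it; the furniture and walls round the work are solid. World frame = base frame: x ahead of the robot, y to its left, z up, the work surface at z = 0. Lengths are in mm, angles in rad, forces in N, time in s.
With the tool pointing down it reaches from about 400 to 875 mm from the base axis. Payload 4.4 kg.
Tool frame: the origin (TCP) lies between the finger pads; the fingertips stand ctrl.finger_overhang ahead of it and the grasp point (between the pads) lies 11 mm behind it (ctrl.finger_overhang is the distance from the TCP to the fingertips, in mm); z points along the fingers, y is the direction in which the jaws open and shut (so a half turn about z gives the same grasp; the last joint's range is limited). The gripper opens to 85 mm and grips with 20 to 120 N. Pads are 22 mm wide; open, the fingers measure 114 mm over their backs; the gripper's body (76 mm by 85 mm) begins 54 mm behind the grasp point. The pads swing forward as they close: fully open they stand 13 mm farther back than shut.
Start: joints at [1.099, 0.628, 0.038, 1.517, -0.027, 0.996, -0.02], TCP at [256.618, -597.214, 239.313] pointing down, gripper open.
Joint ranges: [-3.06, 3.06], [-0.37, 2.12], [-1.25, 1.32], [0.18, 2.47], [-1.1, 4.24], [0.23, 1.98], [-2.94, 2.94]. Speed limits (rad/s): [2.57, 2.57, 3.14, 3.14, 3.14, 3.14, 3.14].

INTERFACE

Orientations are given as [roll, pitch, yaw] about the fixed x, y, z axes, in that order (R = Rz(yaw) Ry(pitch) Rx(roll)).
In Python, from cell import ctrl gives the robot as it stands. The module is installed in compiled form; this text tells all that it offers.
- The arm moves only by the tool step_arm, never from a script. Its argument "deltas" is a list that holds one entry, the list of rows, each a list of 7 numbers: the opening, from 0 (shut) to 1 (fully open), then the shift along the world's x, y, z in mm, then the turn, a rotation vector about the world's x, y, z in rad. In form: [[[grip, tx, ty, tz, rx, ry, rz], ...]]. A call has 1 to 10 rows; each row shifts and turns the commanded pose from where the row before left it; what a row does not reach is not made up. A row lasts 1/12 s, in which the tool goes at most 41.7 mm and 7.16 degrees, less where a joint would pass 70% of its speed; a pose out of reach is approached as far as the arm can. A call is refused whole if a number of a shift passes 41.7 or a number of a turn 0.125, either way. A call with a gripper value outside its range is refused whole. The fingers move at their own pace and stop on an object; the grip force is fixed at half the most. Time passes only in rows, so rows that do not move let the fingers close. It gives the time, the measured TCP pose, the force and the opening at its end, in the units of the state.
- ctrl.read_state(): the state, without advancing time (a new reading comes with each control period).
- ctrl.get_image(name): name is "side" or "top"; returns (picture, depth): 400x640x3 uint8, red, green, blue; 400x640 float32, mm along the optical axis (not along the pixel's ray), 0 where there is no reading.
- ctrl.camera_info(name): a dict with "intrinsics" (3x3 intrinsics, pixels), "rvec" (rotation vector, rad) and "tvec" (3), from world to camera coordinates, as OpenCV has them. Camera axes: x right, y down, z forward; pixel columns grow to the right and rows downward; lengths in mm; the calibration is good to about 2 mm. A picture is of the moment at which its call begins. camera_info takes no time and is no camera call.
- ctrl.finish_job(): hands the job in, once; it reports no verdict.
The state is a dict: "clock": time; "qpos": joint angles; "qd": joint speeds; "tau": joint torques, N m; "eef_pos": TCP position; "tool_rot": TCP orientation; "force": force on the tool from outside, world axes, zero at the start; "torque": the same for the moment, N m; "width": finger opening in mm.
Only numpy, scipy, OpenCV 4.12 (cv2) and the standard library are available. Lean on these libraries where they do the work, as an engineer would, in place of code of your own. Each camera call takes 0.05 s, during which the arm holds its last target.

## Working session

There is one attempt and no reset: what is moved stays moved. The work goes in short steps, Python scripts to look and compute and a tool call to move; the robot and the scene stay as the last step left them, time stands still between calls to the robot, and variables do not carry over. Pictures are saved under pics/ and viewed, and the job is handed in when it is done.

Besides the shell and the picture viewer there is one more tool, called after ">>>" as a command line: name --argument value ..., lists and objects as JSON in quotes. step_arm: Moves the arm, as the interface text tells. Its arguments: {"type":"object","properties":{"deltas":{"type":"array"}},"required":["deltas"]}

```bash
mkdir -p pics; python3 - <<'E'
from cell import ctrl
import cv2,numpy as np
s=ctrl.read_state();print(s,ctrl.finger_overhang)
for n in("top","side"):
    p,d=ctrl.get_image(n);cv2.imwrite(f"pics/{n}0.png",p[:,:,::-1]);np.savez(f"{n}0.npz",p=p,d=d)
    print(n,ctrl.camera_info(n))
E
```

```text
{'clock': 0.0, 'qpos': array([ 1.09919749,  0.62935713,  0.03843009,  1.51838112, -0.02700616,
        0.9963006 , -0.01999895]), 'qd': array([-1.76425279e-03, -2.36692456e-05, -3.99168473e-04, -1.47040795e-03,
       -1.21543706e-04, -5.92403281e-04,  2.57011443e-03]), 'tau': array([-1.73804779e-04, -5.63400364e+01,  1.22592911e+00, -1.93439752e+01,
        1.08880940e-02,  1.04703259e-02, -2.09284093e-05]), 'eef_pos': array([ 256.37915454, -596.62791746,  238.37753223]), 'tool_rot': array([-3.13966409e+00,  1.42377914e-05,  4.05805846e-01]), 'force': array([-0.18791239, -0.94777322,  0.34458601]), 'torque': array([ 0.03647987, -0.01434158, -0.03390795]), 'width': 85.29660118942368} 8.0
top {'intrinsics': array([[417.43558696,   0.        , 322.00002397],
       [  0.        , 417.43558696, 204.39239861],
       [  0.        ,   0.        ,   1.        ]]), 'rvec': array([ 2.13038679, -2.13542947,  0.18602095]), 'tvec': array([  89.88703397,  539.94005138, 1339.36070665])}
side {'intrinsics': array([[446.97890177,   0.        , 317.51460982],
       [  0.        , 446.97890177, 200.68218548],
       [  0.        ,   0.        ,   1.        ]]), 'rvec': array([ 2.24731647,  1.53818058, -0.35441887]), 'tvec': array([-258.7623494 , -389.66309441, 1474.66633233])}
```

View pics/top0.png

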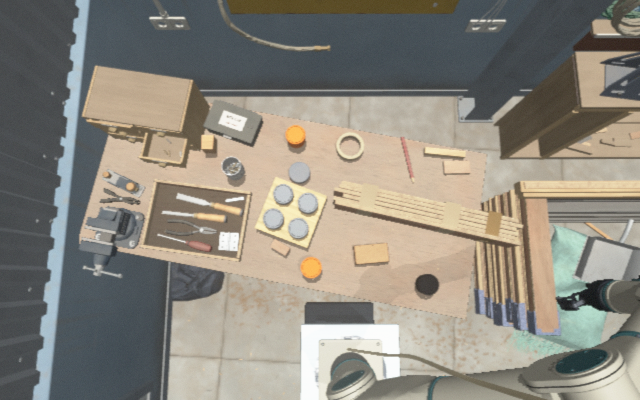

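View pics/side0.png

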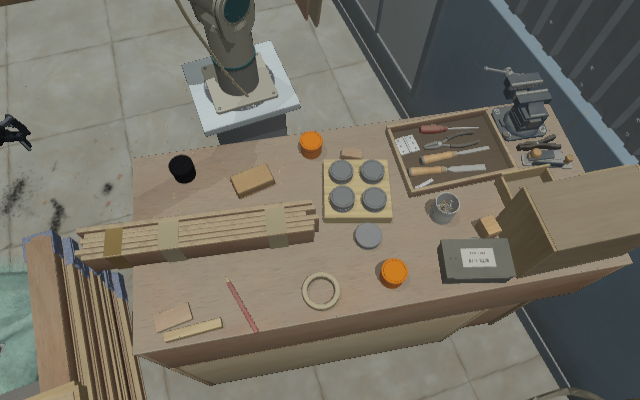

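Candidates in the top view are the four grey lids on the plywood stand at (284,194), (309,203), (270,219) and (298,229). The grey disc at (299,172) stands on the table, so it is the wax tin. The orange discs at (295,135) and (311,268) and the black one at (427,285) are look-alikes. I choose the four on the stand and check them in a crop.

```bash
cat > h.py <<'E'
import numpy as np,cv2
from cell import ctrl
def pts(n,d):
    c=ctrl.camera_info(n);K=c['intrinsics'];R,_=cv2.Rodrigues(c['rvec']);t=c['tvec']
    v,u=np.mgrid[:400,:640];P=np.stack([(u-K[0,2])/K[0,0]*d,(v-K[1,2])/K[1,1]*d,d],-1)
    return (P-t)@R
def proj(n,X):
    c=ctrl.camera_info(n);return cv2.projectPoints(np.array(X,float).reshape(-1,1,3),c['rvec'],c['tvec'],c['intrinsics'],None)[0][:,0]
E
python3 - <<'E'
from h import *
for n in("top","side"):
    z=np.load(n+"0.npz");p,d=z['p'],z['d'];W=pts(n,d)
    hsv=cv2.cvtColor(p,cv2.COLOR_RGB2HSV)
    print(n,"tablez",np.median(W[240:260,330:350,2]) if n=="top" else np.median(W[300:310,200:220,2]))
    m=((hsv[...,1]<60)&(W[...,2]>50)&(W[...,2]<80)&(d>0)).astype(np.uint8)
    k,l,st,ce=cv2.connectedComponentsWithStats(m)
    for i in range(1,k):
        if 60<st[i,4]<2000:
            q=W[l==i];c,r=cv2.minEnclosingCircle(q[:,:2].astype(np.float32))
            print(n,ce[i].round(1),st[i,4],q.mean(0).round(1),np.median(q[:,2]).round(1),np.round(c,1),round(r,1), q.std(0).round(1))
    # stand
    m=((hsv[...,1]>60)&(W[...,2]>31)&(W[...,2]<41)&(d>0)).astype(np.uint8)
    k,l,st,ce=cv2.connectedComponentsWithStats(m)
    i=1+np.argmax(st[1:,4])
    for i in range(1,k):
      if st[i,4]>600:
        q=W[l==i];print('stand?',ce[i],st[i,4],cv2.minAreaRect(q[:,:2].astype(np.float32)))
    b=(240,160,350,260) if n=="top" else (310,130,420,260)
    cv2.imwrite(f"pics/{n}crop.png",cv2.resize(p[b[1]:b[3],b[0]:b[2],::-1],None,fx=5,fy=5,interpolation=cv2.INTER_CUBIC)[:600])
E
```

```text
top tablez 0.025699158162149335
top [574.9  18.6] 210 [1205.  -811.6   64.9] 64.9 [1209.5 -814.5] 71.9 [ 2.3 42.3  8.5]
top [233.2 121.1] 1602 [825.9 390.   60.7] 60.8 [826.3 390.9] 102.0 [34.5 49.3  3.1]
top [231.9 166.7] 134 [664.7 388.   65.1] 65.2 [665.1 388.1] 33.3 [22.  21.2  8.6]
top [283.2 193.6] 331 [574.1 216.7  60.9] 60.8 [574.7 217.1] 34.0 [17.2 17.2  2.9]
top [307.9 202.5] 334 [542.8 134.6  68.9] 68.8 [543.4 134.5] 34.0 [17.  16.9  3. ]
top [273.2 218.2] 345 [492.1 248.   62.1] 62.0 [492.8 247.8] 34.2 [17.3 17.   3. ]
top [123.9 221.6] 80 [481.6 732.3  64.3] 64.2 [477.7 732.4] 34.4 [19.8  4.1  8.1]
top [298.3 227.7] 343 [461.  165.9  61. ] 61.1 [461.4 165.8] 34.1 [17.2 16.9  2.9]
top [100.5 267.3] 140 [334.9 792.   71.2] 73.6 [350.5 802.1] 47.3 [15.5 18.   7.5]
top [428.5 284.3] 359 [ 279.1 -250.6   56. ] 56.0 [ 279.6 -251.1] 34.2 [16.7 17.3  2.7]
top [347.3 358.4] 63 [55.5 11.9 63.5] 63.6 [35.   4.7] 55.5 [11.3 31.6  9. ]
stand? [292.5        222.46282051] 780 ((511.98150634765625, 193.74432373046875), (186.08804321289062, 173.1386260986328), 69.00604248046875)
side tab
[... 748 characters left out ...]
135.6] 34.9 [17.8 17.2  2.9]
side [374. 198.] 461 [576.  216.6  60.5] 60.7 [574.3 217.1] 34.7 [17.5 17.4  2.7]
side [446.2 204.3] 293 [665.1 389.9  64.3] 64.8 [665.  389.3] 34.1 [20.5 23.   8.8]
side [557.7 392.4] 108 [1169.4  394.1   64.9] 65.7 [1170.5  393.4] 13.1 [4.4 5.9 8.7]
stand? [450.80880975 150.90346767] 1067 ((493.2241516113281, 507.74212646484375), (332.19952392578125, 238.0192108154297), 82.1639175415039)
stand? [356.22157773 193.03538283] 1724 ((518.2417602539062, 192.9852294921875), (185.6767578125, 187.66888427734375), 68.71749114990234)
stand? [251.51593323 177.65250379] 659 ((379.94940185546875, -72.77627563476562), (64.50170135498047, 109.04822540283203), 4.40822696685791)
```

View pics/topcrop.png

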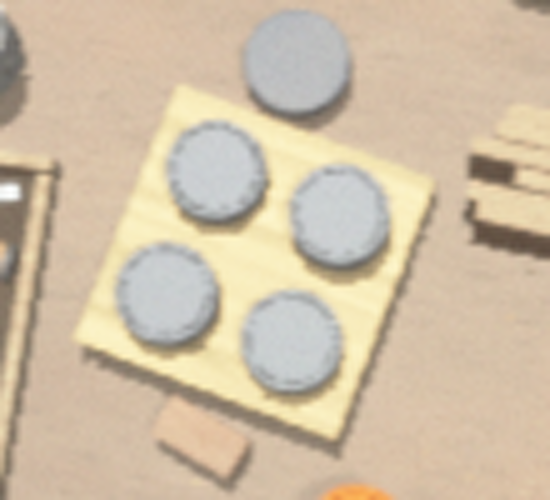

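The crop shows four identical grey discs in the stand. From their depth the tops are A (574.5,217,61), B (543,135,69), C (492,248.5,62) and D (461,166,61), and the stand's axes are at -20.7° (mod 90). I'll shut the fingers, travel high, and line the tool up with the stand.

>>> step_arm --deltas '[[[0, 15, 36, 0, 0, 0, 0.12], [0, 15, 36, 0, 0, 0, 0.12], [0, 15, 36, 0, 0, 0, 0.12], [0, 15, 36, 0, 0, 0, 0.12], [0, 15, 36, 0, 0, 0, 0.12], [0, 15, 36, 0, 0, 0, 0.12], [0, 15, 36, 0, 0, 0, 0.08], [0, 15, 36, 0, 0, 0, 0], [0, 15, 36, 0, 0, 0, 0], [0, 15, 36, 0, 0, 0, 0]]]'

```text
clock: 0.93
eef_pos: [406.7, -235.5, 239.2]
tool_rot: [-3.141, -0.0, 1.205]
force: [0.6, -0.6, 0.3]
width: 0.2
```

>>> step_arm --deltas '[[[0, 15, 36, 0, 0, 0, 0], [0, 15, 36, 0, 0, 0, 0], [0, 15, 36, 0, 0, 0, 0], [0, 15, 36, 0, 0, 0, 0], [0, 15, 36, 0, 0, 0, 0], [0, 15, 36, 0, 0, 0, 0], [0, 15, 36, 0, 0, 0, 0], [0, 15, 36, 0, 0, 0, 0], [0, 15, 36, 0, 0, 0, 0], [0, 15, 36, 0, 0, 0, 0]]]'

```text
clock: 1.77
eef_pos: [556.8, 124.5, 239.0]
tool_rot: [-3.141, 0.001, 1.206]
force: [1.0, -0.1, 0.6]
width: -0.0
```

>>> step_arm --deltas '[[[0, 9, 2, -30, 0, 0, 0], [0, 0, 0, -40, 0, 0, 0], [0, 0, 0, -40, 0, 0, 0], [0, 0, 0, -30, 0, 0, 0], [0, 0, 0, -10, 0, 0, 0], [0, 0, 0, 0, 0, 0, 0], [0, 0, 0, 0, 0, 0, 0], [0, 0, 0, 0, 0, 0, 0]]]'

```text
clock: 2.43
eef_pos: [567.2, 125.3, 91.3]
tool_rot: [3.139, -0.002, 1.206]
force: [0.0, -0.4, 0.6]
width: -0.2
```

```bash
python3 - <<'E'
from h import *
for n in("top","side"):
    p,d=ctrl.get_image(n);W=pts(n,d)
    b=(250,160,350,260) if n=="top" else (310,130,410,230)
    cv2.imwrite(f"pics/{n}1.png",cv2.resize(p[b[1]:b[3],b[0]:b[2],::-1],None,fx=6,fy=6,interpolation=cv2.INTER_CUBIC))
print(ctrl.read_state()['eef_pos'],ctrl.read_state()['force'])
E
```

```text
[567.16560505 125.1121671   91.47220973] [ 0.39559335 -0.31937691  0.27748986]
```

View pics/side1.png

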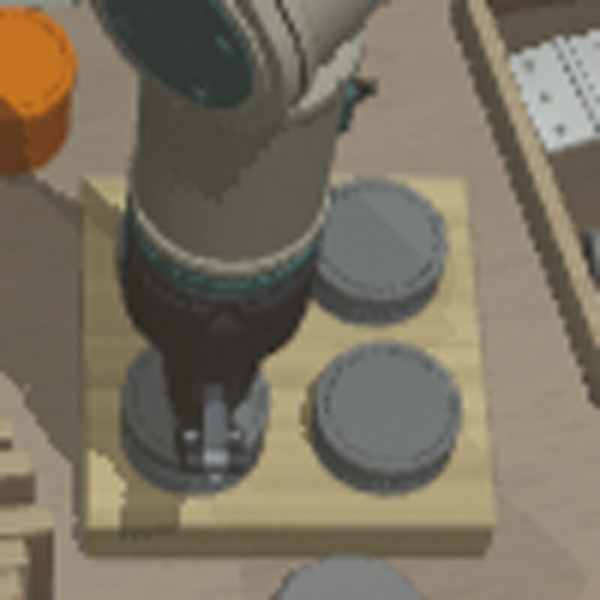

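The fingers are above the outer edge of lid B, about (215,460) in the crop. Going down slowly.

>>> step_arm --deltas '[[[0, 0, 0, -5, 0, 0, 0], [0, 0, 0, -4, 0, 0, 0], [0, 0, 0, 0, 0, 0, 0], [0, 0, 0, 0, 0, 0, 0]]]'

```text
clock: 2.87
eef_pos: [565.4, 124.7, 80.2]
tool_rot: [-3.141, 0.0, 1.206]
force: [0.3, 0.4, -0.1]
width: -0.1
```

>>> step_arm --deltas '[[[0, 0, 0, -1, 0, 0, 0], [0, 0, 0, -1, 0, 0, 0], [0, 0, 0, -1, 0, 0, 0], [0, 0, 0, -1, 0, 0, 0], [0, 0, 0, 0, 0, 0, 0], [0, 0, 0, 0, 0, 0, 0]]]'

```text
clock: 3.37
eef_pos: [565.6, 124.8, 76.3]
tool_rot: [-3.142, 0.0, 1.206]
force: [-0.3, -0.1, 1.3]
width: 0.3
```

>>> step_arm --deltas '[[[0, 0, 0, -1, 0, 0, 0], [0, 0, 0, 0, 0, 0, 0], [0, 0, 0, 0, 0, 0, 0]]]'

```text
clock: 3.62
eef_pos: [565.7, 124.8, 75.3]
tool_rot: [3.142, -0.0, 1.206]
force: [-0.2, -0.1, -0.3]
width: -0.1
```

>>> step_arm --deltas '[[[0, 0, 0, 0, 0, 0, 0]]]'

```text
clock: 3.7
eef_pos: [565.6, 124.9, 75.4]
tool_rot: [3.142, -0.0, 1.206]
force: [-0.6, -0.7, 1.1]
width: -0.1
```

>>> step_arm --deltas '[[[0, 0, 0, -1, 0, 0, 0], [0, 0, 0, 0, 0, 0, 0], [0, 0, 0, 0, 0, 0, 0]]]'

```text
clock: 3.95
eef_pos: [565.6, 124.8, 74.3]
tool_rot: [-3.142, -0.0, 1.206]
force: [-0.3, -0.2, 0.8]
width: -0.1
```

>>> step_arm --deltas '[[[0, 0, 0, 0, 0, 0, 0]]]'

```text
clock: 4.03
eef_pos: [565.6, 124.8, 74.3]
tool_rot: [-3.142, -0.0, 1.206]
force: [-0.5, 0.7, 0.7]
width: -0.1
```

```bash
python3 - <<'E'
from h import *
for n in("top","side"):
    p,d=ctrl.get_image(n);W=pts(n,d)
    b=(310,130,410,230)
    if n=="side": cv2.imwrite(f"pics/{n}2.png",cv2.resize(p[b[1]:b[3],b[0]:b[2],::-1],None,fx=6,fy=6,interpolation=cv2.INTER_CUBIC))
    # depth plane of lid B top
    P=W.reshape(-1,3);c=P-np.array([543,135,0]);u=c[:,:2]@np.array([[.935,.354],[-.354,.935]]);
    W0=pts(n,np.load(n+"0.npz")['d']).reshape(-1,3)
    c0=W0[:,:2]-[543,135]
    for nm,Q in(("before",W0),("now",P)):
        a=(Q[:,:2]-[543,135])@np.array([[.935,.354],[-.354,.935]])
        m=(np.hypot(*a.T)<32)&(Q[:,2]>60)&(Q[:,2]<75)
        if m.sum()>20:
            s,*_=np.linalg.lstsq(np.c_[a[m],np.ones(m.sum())],Q[m,2],rcond=None);print(n,nm,m.sum(),s.round(3))
print(np.mean([ctrl.read_state()['force'] for _ in range(5)],0))
E
```

```text
top before 293 [ 1.9000e-02 -1.6000e-02  6.8932e+01]
top now 85 [-1.0100e-01 -2.0000e-03  6.8977e+01]
side before 388 [1.0000e-03 1.4000e-02 6.9084e+01]
side now 129 [-1.5800e-01  1.1000e-02  6.9284e+01]
[-0.41207915 -0.12850869  1.66678836]
```

View pics/side2.png

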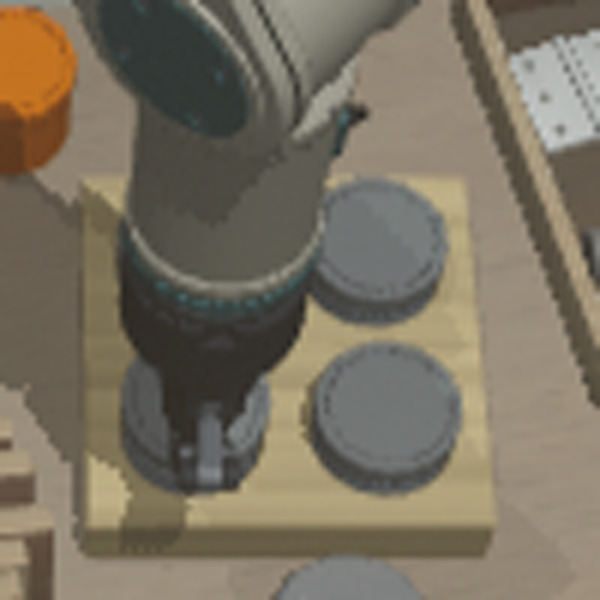

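Lid B is the loose one. Under the press its depth plane tilts by about -0.10 to -0.16 rad, where it was 0 to 0.02 before. At about 2.7 mm below contact the force is still only about 1 N, where a seated lid would give about 8 N. I'll lift off, move over its middle and press straight down.

>>> step_arm --deltas '[[[0, 0, 0, 4, 0, 0, 0], [0, 0, 0, 6, 0, 0, 0], [0, -11, 5, 0, 0, 0, 0], [0, -11, 5, 0, 0, 0, 0], [0, 0, 0, 0, 0, 0, 0], [0, 0, 0, 0, 0, 0, 0], [0, 0, 0, -5, 0, 0, 0], [0, 0, 0, 0, 0, 0, 0], [0, 0, 0, 0, 0, 0, 0]]]'

```text
clock: 4.88
eef_pos: [544.0, 134.2, 78.9]
tool_rot: [-3.142, 0.0, 1.205]
force: [0.9, 0.8, -0.4]
width: 0.1
```

>>> step_arm --deltas '[[[0, 0, 0, -1, 0, 0, 0], [0, 0, 0, -1, 0, 0, 0], [0, 0, 0, -1, 0, 0, 0], [0, 0, 0, -1, 0, 0, 0], [0, 0, 0, 0, 0, 0, 0], [0, 0, 0, 0, 0, 0, 0]]]'

```text
clock: 5.38
eef_pos: [543.9, 134.6, 76.2]
tool_rot: [3.141, -0.0, 1.206]
force: [-1.1, -1.4, 7.7]
width: -0.0
```

>>> step_arm --deltas '[[[0, 0, 0, -1, 0, 0, 0], [0, 0, 0, -1, 0, 0, 0], [0, 0, 0, -1, 0, 0, 0], [0, 0, 0, 0, 0, 0, 0], [0, 0, 0, 0, 0, 0, 0]]]'

```text
clock: 5.8
eef_pos: [543.9, 134.6, 73.4]
tool_rot: [3.141, -0.0, 1.206]
force: [-1.5, -1.3, 9.8]
width: -0.0
```

>>> step_arm --deltas '[[[0, 0, 0, -1, 0, 0, 0], [0, 0, 0, -1, 0, 0, 0], [0, 0, 0, 0, 0, 0, 0], [0, 0, 0, 0, 0, 0, 0]]]'

```text
clock: 6.13
eef_pos: [543.9, 134.6, 71.4]
tool_rot: [3.141, -0.0, 1.206]
force: [-2.5, -0.7, 10.3]
width: 0.1
```

Sliding at about 10 N, and down about 5 mm so far. I'll go on to the firm stop.

>>> step_arm --deltas '[[[0, 0, 0, -1, 0, 0, 0], [0, 0, 0, 0, 0, 0, 0], [0, 0, 0, 0, 0, 0, 0]]]'

```text
clock: 6.38
eef_pos: [543.9, 134.6, 70.8]
tool_rot: [3.141, -0.0, 1.206]
force: [-2.9, -1.8, 13.6]
width: 0.4
```

>>> step_arm --deltas '[[[0, 0, 0, -1, 0, 0, 0], [0, 0, 0, 0, 0, 0, 0], [0, 0, 0, 0, 0, 0, 0]]]'

```text
clock: 6.63
eef_pos: [544.0, 134.6, 70.7]
tool_rot: [3.14, -0.0, 1.206]
force: [-4.6, -2.5, 21.0]
width: -0.3
```

Firm stop at z 70.7: the force rose from 13 to 21 N with almost no travel. One more mm, then lift off and check with a light press at the edge.

>>> step_arm --deltas '[[[0, 0, 0, -1, 0, 0, 0], [0, 0, 0, 0, 0, 0, 0], [0, 0, 0, 0, 0, 0, 0], [0, 0, 0, 0, 0, 0, 0]]]'

```text
clock: 6.97
eef_pos: [544.0, 134.6, 70.5]
tool_rot: [3.14, -0.0, 1.206]
force: [-6.4, -2.2, 27.6]
width: 0.1
```

>>> step_arm --deltas '[[[0, 0, 0, 4, 0, 0, 0], [0, 0, 0, 7, 0, 0, 0], [0, 11, -5, 0, 0, 0, 0], [0, 11, -5, 0, 0, 0, 0], [0, 0, 0, 0, 0, 0, 0], [0, 0, 0, -5, 0, 0, 0], [0, 0, 0, -2, 0, 0, 0], [0, 0, 0, -2, 0, 0, 0], [0, 0, 0, 0, 0, 0, 0], [0, 0, 0, 0, 0, 0, 0]]]'

```text
clock: 7.8
eef_pos: [564.7, 124.9, 70.4]
tool_rot: [-3.141, 0.001, 1.206]
force: [-2.5, -2.2, 13.0]
width: -0.3
```

The edge now stands firm: 13 N at z 70.4, with no give. Lifting away and looking.

>>> step_arm --deltas '[[[0, 0, 0, 5, 0, 0, 0], [0, 0, 0, 35, 0, 0, 0], [0, 0, 0, 40, 0, 0, 0], [0, 0, 0, 40, 0, 0, 0], [0, 0, -36, 10, 0, 0, 0], [0, 0, -38, 0, 0, 0, 0], [0, 0, -38, 0, 0, 0, 0], [0, 0, -38, 0, 0, 0, 0], [0, 0, -38, 0, 0, 0, 0], [0, 0, 0, 0, 0, 0, 0]]]'

```text
clock: 8.63
eef_pos: [564.0, -73.7, 198.5]
tool_rot: [3.141, 0.007, 1.194]
force: [0.2, -0.3, 0.0]
width: -0.2
```

```bash
python3 - <<'E'
from h import *
for n in("top","side"):
    p,d=ctrl.get_image(n);cv2.imwrite(f"pics/{n}3.png",p[:,:,::-1])
    W=[pts(n,np.load(n+"0.npz")['d']).reshape(-1,3),pts(n,d).reshape(-1,3)]
    for nm,x,y,h in(("A",574.5,217,61),("B",543,135,66),("C",492,248.5,62),("D",461,166,61)):
        for Q in W:
            a=(Q[:,:2]-[x,y])@np.array([[.935,.354],[-.354,.935]])
            m=(np.hypot(*a.T)<31)&(abs(Q[:,2]-h)<11)
            if m.sum()>50: print(n,nm,m.sum(),np.linalg.lstsq(np.c_[a[m],np.ones(m.sum())],Q[m,2],rcond=None)[0].round(3))
print(ctrl.read_state()['force'],ctrl.read_state()['eef_pos'])
E
```

```text
top A 274 [-2.3000e-02  2.0000e-03  6.1041e+01]
top A 272 [-1.6000e-02 -6.0000e-03  6.0632e+01]
top B 278 [ 2.1000e-02 -2.3000e-02  6.9007e+01]
top B 275 [-1.0000e-03 -1.1000e-02  6.2755e+01]
top C 283 [-2.0000e-03  1.6000e-02  6.2304e+01]
top C 283 [ 2.0000e-03 -1.4000e-02  6.2403e+01]
top D 284 [-6.0000e-03  8.0000e-03  6.1318e+01]
top D 283 [1.0000e-02 1.2000e-02 6.1097e+01]
side A 362 [-1.0000e-02  1.0000e-03  6.0908e+01]
side A 363 [-0.0000e+00  1.0000e-03  6.0969e+01]
side B 360 [0.0000e+00 1.2000e-02 6.9135e+01]
side B 360 [-2.0000e-03  4.0000e-03  6.2989e+01]
side C 334 [-1.1000e-02  4.0000e-03  6.2529e+01]
side C 331 [2.0000e-03 4.0000e-03 6.2522e+01]
side D 330 [-1.0000e-02  5.0000e-03  6.1282e+01]
side D 335 [-2.3000e-02  5.0000e-03  6.1246e+01]
[-0.36341908  1.216467    0.82452745] [564.66527057 -64.92224948 198.72385491]
```

View pics/side3.png

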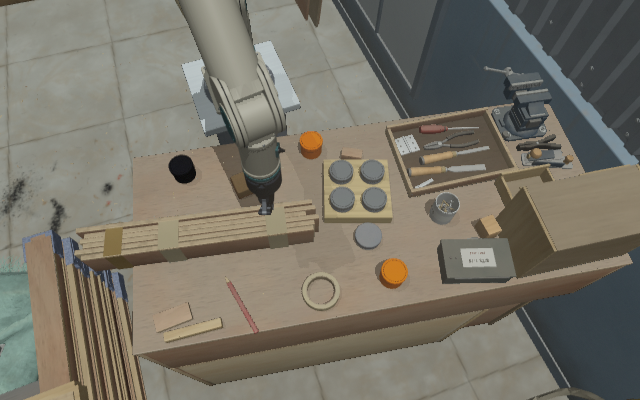

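The side view shows the gripper clear at (265,210). The four lids at (341,172), (371,171), (342,199) and (374,198) look level, and the bystanders are where they were. Lid B went down 6.2 mm and is level, and the other lids are unchanged.

```bash
python3 -c "
from cell import ctrl
print(ctrl.finish_job())"
```

```text
the job is handed in; nothing more can be done
None
```

I found the loose lid, pressed it home and level, and handed the job in about 9 s into the 54 s. `finish_job` reported no verdict.

- **Finding it:** The first lid I pressed, at about (543, 135) mm, was the loose one. A light press (about 1 N) near its edge tipped it by about 0.10 rad in the top view and 0.16 rad in the side view. I never touched the other three lids.
- **Pressing it home:** I pressed its middle straight down. It slid at about 10 N and came to a firm stop, where I pressed up to 28 N.
- **Edge check:** A second press near its edge gave 13 N with no sign of tipping. That is firmer than the "lightly" asked for, but it was on this lid, not on a seated one.
- **Final images:** The lid top is 6.2 mm lower and level within about 0.01 rad. The 6.2 mm is slightly over the stated 4–6 mm start height, a difference within depth noise. The other lids are unchanged within 0.4 mm.
- **Bystanders:** By eye, they stand where they were in the side picture; I did not measure their positions. The gripper is clear of everything.

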